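# Sort the holiday things into the sill trays

### The job

Put the two loose glass tealight cups and the loose wooden dreidel away in the lower tray by sliding them over the tiles through its front: each kind goes fully inside the compartment directly below where its own kind is stored in the upper tray. One sliding door covers only half of the front, so move it aside as needed. Do not lift the cups or the dreidel, keep the cups upright, and leave the menorah, bowl and lighter where they are.

Things in the scene. Friction and masses are not known exactly. Their poses are not given: they have to be found in the camera images.
- trays: fixed stack of two white plastic trays. Origin on the tiles, middle of the lower tray's open front; x along the front, y into the tray, z up. Lower tray: 295 mm along x, y from 0 to 215 mm, walls 5 mm thick, 65 mm high, floor level with the tiles (no step); a wall at x = 0 makes two compartments, 140 mm wide inside, centred at x = -72.5 and +72.5 mm
- upper_front (a point): middle of the upper tray's front lower edge, 80 mm behind the lower tray's front and 65 mm up. The upper tray spans y = 80 to 215 mm, z = 65 to 110 mm of the trays, with two open-topped compartments over the lower ones; the first 80 mm of the lower tray are open above
- door (a joint): clear plastic sliding door across the front of the lower tray, 145 mm wide, 62 mm high, 5 mm thick, at y = -5 mm of the trays; slides along the trays' x, light friction. 0: covers the compartment at x = -72.5 mm; 0.145: covers the one at x = +72.5 mm; starts anywhere between
- door_tab (a point): top centre of the door's grey tab, 24 mm wide along the trays' x, 8 mm thick, standing from 62 to 108 mm above the tiles at the middle of the door
- cup_a: loose round clear glass tealight cup, open at the top, standing upright: 78 mm diameter, 52 mm high, 0.2 kg; origin at the centre of its underside, z up
- cup_b: loose round clear glass tealight cup, open at the top, standing upright: 78 mm diameter, 52 mm high, 0.2 kg; origin at the centre of its underside, z up
- dreidel: loose plain wooden dreidel lying on one flat side: a 50 mm cube body with a 17 mm point at +x and a round stem (14 mm diameter, 18 mm long) at -x, 85 mm long in all, 0.08 kg; origin at the centre of the cube's underside as it lies at the start, x from stem to point
- dreidel_center (a point): centre of the dreidel's cube body, 25 mm above the tiles
- dreidel_point (a point): end of the dreidel's point, 42 mm from the centre
- dreidel_stem (a point): end of the dreidel's stem, 43 mm from the centre
- stored_cup: a fixed glass cup of the same kind, standing in one compartment of the upper tray (70 mm above the tiles, at y = 147.5 mm of the trays and x = -72.5 or +72.5 mm), axes as the trays': the loose cups belong in the lower compartment below it. Origin at the centre of its underside
- stored_dreidel: a fixed dreidel of the same kind, lying in the other compartment of the upper tray, axes as the trays': the loose dreidel belongs in the lower compartment below it. Origin at the centre of its cube's underside
- menorah: bystander: loose brass-look nine-branched menorah, 235 mm wide along its x, 210 mm high, base 90 mm diameter; origin at the centre of its underside
- bowl: bystander: loose white porcelain bowl, 100 mm diameter, 45 mm high; origin at the centre of its underside
- lighter: bystander: loose black plastic lighter lying flat, 96 mm long along its x, 25 mm wide, 13 mm high; origin near the middle of its underside
There are look-alikes about, which are no part of the job. Leave any green or purple look-alike of the cup_a alone.

How it is judged:
By the outcome, as a careful person would: the job done as asked, in the order asked, and still so for the second after the job is handed in, with the robot touching nothing.
It also fails if it takes over 72 s, if anything falls off the work surface, if the arm or the gripper's body presses on something with over 40 N, if the wrist force passes 120 N, or if a joint passes its speed limit or range.

### The arm

A 7-joint arm with a two-finger parallel gripper is mounted at the origin on the work surface. World frame = base frame: x ahead of the robot, y to its left, z up, the work surface at z = 0. Lengths are in mm, angles in rad, forces in N, time in s.
With the tool pointing down it reaches from about 350 to 900 mm from the base axis. Payload 19.9 kg.
Tool frame: the origin (TCP) lies between the finger pads; the fingertips stand 19 mm ahead of it and the grasp point (between the pads) is the TCP (env.tip_extent is the distance from the TCP to the fingertips, in mm); z points along the fingers, y is the line along which they close (so a half turn about z gives the same grasp; the last joint's range is limited). The gripper opens to 85 mm and grips with 20 to 120 N. Pads are 22 mm wide; open, the fingers measure 114 mm over their backs; the gripper's body (76 mm by 85 mm) begins 54 mm behind the grasp point. The pads swing forward as they close: fully open they stand 13 mm farther back than shut.
Start: joints at [1.276, 0.417, -0.01, 1.614, 0.005, 1.111, -0.053], TCP at [156.925, -604.961, 250.26] pointing down, gripper open.
Joint ranges: [-2.81, 2.81], [-0.39, 2.02], [-1.27, 1.25], [0.06, 2.57], [-1.19, 4.33], [0.19, 2], [-2.82, 2.82]. Speed limits (rad/s): [1.89, 1.89, 2.39, 2.39, 3.01, 3.01, 3.01].

### API

Orientations are given as a rotation vector (axis times angle).
In Python, from plant import env, camera, camera_model gives the robot as it stands. The module is installed in compiled form; this text tells all that it offers.
- The arm moves only by the tool step_arm, never from a script. Its argument "rows" is a list of rows, each an object of numbers: "hand": the opening, from 0 (shut) to 1 (fully open); "tx", "ty", "tz": the shift along the tool's x, y, z in mm; "ax", "ay", "az": the turn, a rotation vector about the tool's x, y, z in degrees. In form: [{"hand": .., "tx": .., "ty": .., "tz": .., "ax": .., "ay": .., "az": ..}, ...]. A call has 1 to 5 rows; each row is the pose to reach, as a shift and turn from the pose commanded when the call began, along the tool's axes at that moment; what a row does not reach only later rows make up. A row lasts 1/8 s, in which the tool goes at most 62.5 mm and 10.7 degrees, less where a joint would pass 70% of its speed; a pose out of reach is approached as far as the arm can. A call with a gripper value outside its range is refused whole. The fingers move at their own pace and stop on an object; the grip force is fixed at half the most. Time passes only in rows, so rows that repeat a pose let the fingers close. It gives the time, the measured TCP pose, the force, the opening and the grip force at its end, in the units of the state.
- env.read_state(): the state, without advancing time (a new reading comes with each control period).
- camera(name): name is "side" or "top"; returns the picture (420x560x3 uint8, red, green, blue); there is no depth.
- camera_model(name): a dict with "fx", "fy", "cx", "cy" (pixels), "R" (3x3) and "t" (3): a world point X has camera coordinates R X + t. Camera axes: x right, y down, z forward; pixel columns grow to the right and rows downward; lengths in mm; the calibration is good to about 2 mm. A picture is of the moment at which its call begins. camera_model takes no time and is no camera call.
- env.hand_in(): hands the job in; it is judged then, once.
The state is a dict: "t": time; "joints": joint angles; "dq": joint speeds; "joint_efforts": joint torques, N m; "tool_pos": TCP position; "ee_rot": TCP orientation; "force": force on the tool from outside, world axes, zero at the start; "ft_torque": the same for the moment, N m; "finger_gap": finger opening in mm; "gripper_force": force on a finger pad.
Only numpy, scipy, OpenCV 4.12 (cv2) and the standard library are available. Lean on these libraries where they do the work, as an engineer would, in place of code of your own. Each camera call takes 0.05 s, during which the arm holds its last target. There are 200 camera calls.

## Working session

There is one attempt and no reset: what is moved stays moved. The work goes in short steps, Python scripts to look and compute and a tool call to move; the robot and the scene stay as the last step left them, time stands still between calls to the robot, and variables do not carry over. Pictures are saved under pics/ and viewed, at most 10 in all, crops included, and the job is handed in when it is done.

Besides the shell and the picture viewer there is one more tool, called by a JSON object that holds its "api" and its "payload", one argument or row to a line. step_arm: Moves the arm, as the interface text tells. Its arguments: {"type":"object","properties":{"rows":{"type":"array"}},"required":["rows"]}

```bash
mkdir -p pics; python3 - <<'E'
from plant import env,camera,camera_model
import cv2,numpy as np
for n in("side","top"):
    cv2.imwrite(f"pics/{n}0.png",cv2.resize(camera(n)[:,:,::-1],(800,600),interpolation=cv2.INTER_CUBIC))
    m=camera_model(n);print(n,m['fx'],m['cx'],m['cy'],np.round(-np.array(m['R']).T@m['t']),np.round(m['R'],3).tolist())
s=env.read_state();print(s)
E
```

```text
side 415.6542388535525 279.22557787834086 206.5256136796912 [322. 703. 695.] [[-0.949, -0.315, 0.015], [-0.196, 0.553, -0.81], [0.247, -0.771, -0.586]]
top 492.5432850193728 278.4013180562269 203.88887623907908 [ 308.  -73. 1315.] [[-0.144, -0.99, -0.005], [-0.965, 0.141, -0.222], [0.221, -0.027, -0.975]]
{'t': 0.1, 'joints': array([ 1.27551052,  0.41791353, -0.01028693,  1.61410915,  0.00468939,
        1.11070351, -0.05298992]), 'dq': array([ 0.00051568, -0.00231668,  0.00034046, -0.0030781 ,  0.00183127,
        0.00045771, -0.00109701]), 'joint_efforts': array([-8.58479816e-04, -8.65825796e+01,  6.78899847e-01, -4.35637343e+01,
        1.90490292e-02,  5.00627808e-03,  4.43511033e-05]), 'tool_pos': array([ 156.83207024, -604.70183905,  249.72538441]), 'ee_rot': array([-3.11525560e+00, -3.97437128e-01,  3.49572138e-04]), 'force': array([ 0.30213047, -0.41376674,  0.67112195]), 'ft_torque': array([-0.00526283, -0.0087628 ,  0.01514952]), 'gripper_force': 0.0, 'finger_gap': 85.42125651377694}
```

View pics/side0.png

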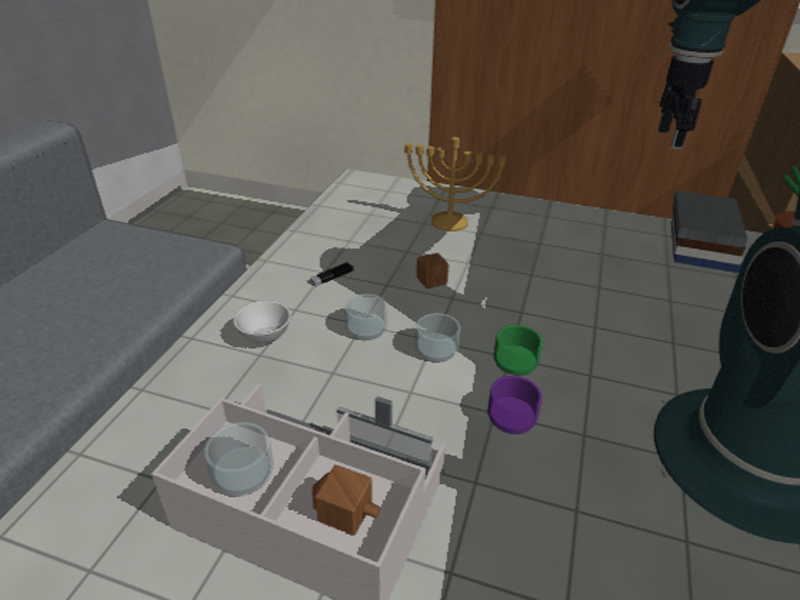

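View pics/top0.png

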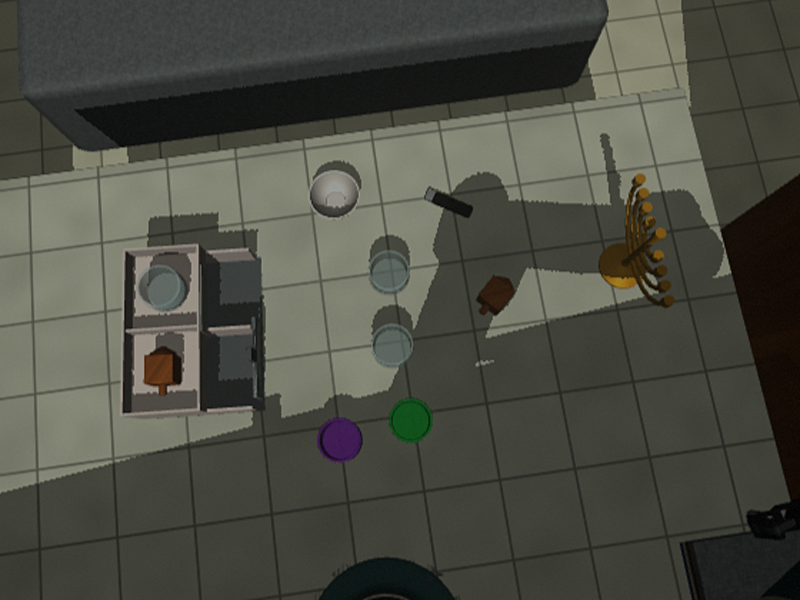

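The top view shows the trays at left with the front facing right: stored cup at (163,288) in the far compartment, stored dreidel at (162,368) in the near one, and the door tab near (254,353). Cup candidates are clear (389,272), clear (392,345), green (410,420) and purple (340,440). The clear ones match the description. The loose dreidel is at (495,295). I'll confirm with enlarged crops.

```bash
python3 - <<'E'
from plant import camera
import cv2
t=camera("top")[:,:,::-1];s=camera("side")[:,:,::-1]
c=t[160:310,80:380];cv2.imwrite("pics/tc.png",cv2.resize(c,None,fx=2.6,fy=2.6,interpolation=cv2.INTER_CUBIC))
c=s[170:420,100:400];cv2.imwrite("pics/sc.png",cv2.resize(c,None,fx=2.4,fy=2.4,interpolation=cv2.INTER_CUBIC))
E
```

```text
(no output)
```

View pics/tc.png

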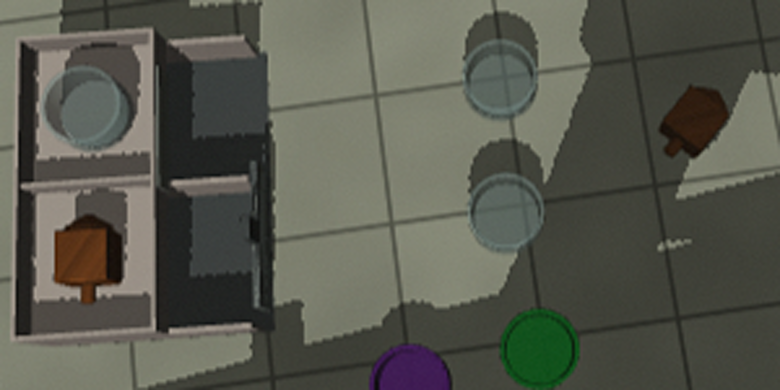

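View pics/sc.png

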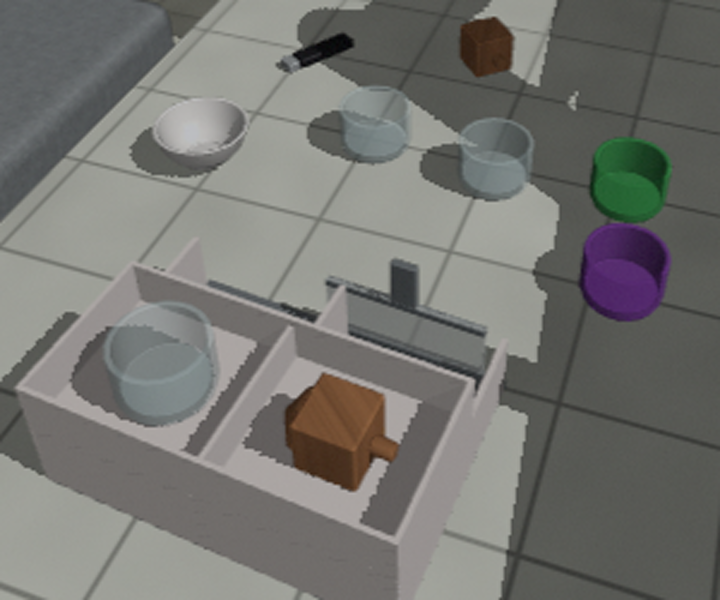

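Both crops confirm the two clear cups (top crop 500,77 and 507,211). Green and purple are separate. The door mostly covers the near compartment, with its tab at side crop (405,263). Next I measure.

```bash
cat > h.py <<'E'
from plant import env,camera,camera_model
import cv2,numpy as np
def ray(n,u,v):
    m=camera_model(n);R=np.array(m['R']);d=R.T@[(u-m['cx'])/m['fx'],(v-m['cy'])/m['fy'],1]
    return -R.T@np.array(m['t']),d
def plane(n,u,v,z):
    o,d=ray(n,u,v);return o+d*(z-o[2])/d[2]
def tri(a,b):
    o1,d1=ray("top",*a);o2,d2=ray("side",*b)
    k=np.linalg.lstsq(np.c_[d1,-d2],o2-o1,rcond=None)[0]
    p,q=o1+k[0]*d1,o2+k[1]*d2;return (p+q)/2,np.linalg.norm(p-q)
E
python3 - <<'E'
from h import *
np.set_printoptions(precision=1,suppress=True)
P={'BF':((18,38),(22,387),110),'FF':((153,30),(135,266),110),'FN':((157,335),(473,380),110),'BN':((14,342),(400,543),110),
'divF':((155,183),(290,330),110),'divB':((20,187),(207,460),110),'tab':((253,228),(405,263),108),
'cupfar':((500,76),(376,108),52),'cupnear':((507,211),(496,140),52),'lowfar':((250,38),(197,240),65),'lowmid':((250,183),(345,288),65),'drtop':((692,120),(484,34),50)}
for k,(a,b,z) in P.items():
    a=(80+a[0]/2.6,160+a[1]/2.6);b=(100+b[0]/2.4,170+b[1]/2.4)
    p,e=tri(a,b);print(k,p,round(e,1),plane("top",*a,z)[:2],plane("side",*b,z)[:2])
for k,u,v,z in[('stem',668,152,25),('point',727,100,25),('c1',722,97,50)]:print(k,plane('top',80+u/2.6,160+v/2.6,z))
E
```

```text
BF [728.5 367.7 106.5] 0.5 [727.5 366.5] [725.8 369.7]
FF [719.1 236.6 102.4] 0.2 [716.4 234.6] [714.1 242.6]
FN [425.1 256.8 105. ] 7.4 [420.9 255. ] [427.9 260.6]
BN [435.5 389.2 105.4] 2.7 [433.7 387.3] [436.  391.8]
divF [571.8 250.3  94.9] 8.8 [564.2 245.1] [570.1 261.7]
divB [579.5 375.3 103.3] 2.2 [579.  373.2] [575.4 379. ]
tab [512.3 159.2  99.5] 5.8 [508.  157.1] [512.6 166.9]
cupfar [638.5 -96.8  44.8] 1.6 [635.8 -96.8] [635.9 -88.1]
cupnear [500.  -84.   47.1] 3.4 [497.6 -84.1] [500.5 -78.2]
lowfar [714.6 151.9  53.3] 4.0 [708.8 149.1] [709.7 161.8]
lowmid [564.3 165.7  58.1] 5.5 [560.1 163.8] [564.5 171.4]
drtop [ 567.8 -283.6   40.8] 6.5 [ 562.7 -282.5] [ 567.7 -270.3]
stem [ 538.1 -256.4   25. ]
point [ 583.3 -326.1   25. ]
c1 [ 581.8 -316.7   50. ]
```

```bash
cat > go.py <<'E'
# usage: go.py xt yt z [yawoff]: shift from present pose to tray-frame target
import sys;from h import *
from scipy.spatial.transform import Rotation as Ro
O=np.array([566,164,0]);a=np.deg2rad(-4.1);T=Ro.from_euler('z',a).as_matrix()
s=env.read_state();R=Ro.from_rotvec(s['ee_rot'])
print('t',round(s['t'],2),'tray',np.round(T.T@(s['tool_pos']-O),1),'F',np.round(s['force'],1),'gap',round(s['finger_gap'],1))
for q in sys.argv[1:]:
    v=[float(x) for x in q.split(',')];x,y,z=v[:3];yo=v[3] if len(v)>3 else 0
    g=T@Ro.from_euler('z',yo,degrees=True).as_matrix()@np.array([[0,1,0],[1,0,0],[0,0,-1.]])
    d=R.inv().apply(O+T@[x,y,z]-s['tool_pos']);w=(R.inv()*Ro.from_matrix(g)).as_rotvec(degrees=True)
    print(q,np.round(d,1),np.round(w,1))
E
python3 go.py 89,-320,150
```

```text
t 0.2 tray [-353.1 -796.1  249.9] F [ 0.4 -0.3 -0.6] gap 85.2
89,-320,150 [ 571.1 -309.7  100.1] [ -0.   -0.  -71.4]
```

{"api": "step_arm", "payload": {
  "rows": [
    {"hand": 0.47,"tx": 50,"ty": -27,"tz": 0,"az": -7},
    {"hand": 0.47,"tx": 100,"ty": -54,"tz": 5,"az": -14},
    {"hand": 0.47,"tx": 150,"ty": -81,"tz": 10,"az": -21},
    {"hand": 0.47,"tx": 200,"ty": -108,"tz": 15,"az": -28},
    {"hand": 0.47,"tx": 250,"ty": -136,"tz": 20,"az": -35}
  ]
}}

```text
validation failed for argument at $.ro...
```

```bash
python3 go.py 89,-320,150
```

```text
t 0.2 tray [-353.1 -796.1  249.9] F [ 0.4 -0.3 -0.6] gap 85.2
89,-320,150 [ 571.1 -309.7  100.1] [ -0.   -0.  -71.4]
```

Likely all keys are required, so I'm adding them.

{"api": "step_arm", "payload": {
  "rows": [
    {"hand": 0.47,"tx": 50,"ty": -27,"tz": 0,"ax": 0,"ay": 0,"az": -7},
    {"hand": 0.47,"tx": 100,"ty": -54,"tz": 5,"ax": 0,"ay": 0,"az": -14},
    {"hand": 0.47,"tx": 150,"ty": -81,"tz": 10,"ax": 0,"ay": 0,"az": -21},
    {"hand": 0.47,"tx": 200,"ty": -108,"tz": 15,"ax": 0,"ay": 0,"az": -28},
    {"hand": 0.47,"tx": 250,"ty": -136,"tz": 20,"ax": 0,"ay": 0,"az": -35}
  ]
}}

```text
t: 0.82
tool_pos: [365.9, -409.1, 230.2]
ee_rot: [2.85, 1.322, -0.0]
force: [0.8, -0.1, 0.2]
finger_gap: 40.3
gripper_force: 0.0
```

```bash
python3 go.py 89,-320,150
```

```text
t 0.82 tray [-158.6 -586.   230.2] F [ 0.8 -0.1  0.2] gap 40.3
89,-320,150 [360.8  43.1  80.2] [  0.    0.  -36.1]
```

{"api": "step_arm", "payload": {
  "rows": [
    {"hand": 0.47,"tx": 55,"ty": 7,"tz": 10,"ax": 0,"ay": 0,"az": -8},
    {"hand": 0.47,"tx": 115,"ty": 14,"tz": 20,"ax": 0,"ay": 0,"az": -16},
    {"hand": 0.47,"tx": 175,"ty": 21,"tz": 30,"ax": 0,"ay": 0,"az": -24},
    {"hand": 0.47,"tx": 235,"ty": 28,"tz": 40,"ax": 0,"ay": 0,"az": -32},
    {"hand": 0.47,"tx": 290,"ty": 35,"tz": 50,"ax": 0,"ay": 0,"az": -36}
  ]
}}

```text
t: 1.45
tool_pos: [580.9, -211.0, 179.9]
ee_rot: [-2.302, -2.137, -0.0]
force: [1.2, -0.2, 0.4]
finger_gap: 39.7
gripper_force: 0.0
```

```bash
python3 go.py 89,-320,100 89,-320,28 88,-260,28 88,-200,28
```

```text
t 1.45 tray [  41.6 -373.   179.9] F [ 1.2 -0.2  0.4] gap 39.7
89,-320,100 [53.1 47.2 79.9] [ 0.  -0.  -0.2]
89,-320,28 [ 53.1  47.2 151.9] [ 0.  -0.  -0.2]
88,-260,28 [113.1  46.1 151.9] [ 0.  -0.  -0.2]
88,-200,28 [173.1  45.9 151.9] [ 0.  -0.  -0.2]
```

{"api": "step_arm", "payload": {
  "rows": [
    {"hand": 0.47,"tx": 25,"ty": 30,"tz": 35,"ax": 0,"ay": 0,"az": 0},
    {"hand": 0.47,"tx": 50,"ty": 47,"tz": 80,"ax": 0,"ay": 0,"az": 0},
    {"hand": 0.47,"tx": 53,"ty": 47,"tz": 120,"ax": 0,"ay": 0,"az": 0},
    {"hand": 0.47,"tx": 53,"ty": 47,"tz": 145,"ax": 0,"ay": 0,"az": 0},
    {"hand": 0.47,"tx": 53,"ty": 47,"tz": 152,"ax": 0,"ay": 0,"az": 0}
  ]
}}

```text
t: 2.08
tool_pos: [629.7, -163.2, 26.6]
ee_rot: [-2.304, -2.132, 0.002]
force: [0.1, 0.4, 0.0]
finger_gap: 39.9
gripper_force: 0.0
```

```bash
python3 - <<'E'
from h import *
a=camera("side")[160:330,150:400,::-1];cv2.imwrite("pics/a.png",cv2.resize(a,None,fx=3,fy=3,interpolation=cv2.INTER_CUBIC))
E
python3 go.py
```

```text
t 2.12 tray [  87.2 -321.9   26.9] F [-0.6  1.6 -0.9] gap 40.3
```

View pics/a.png

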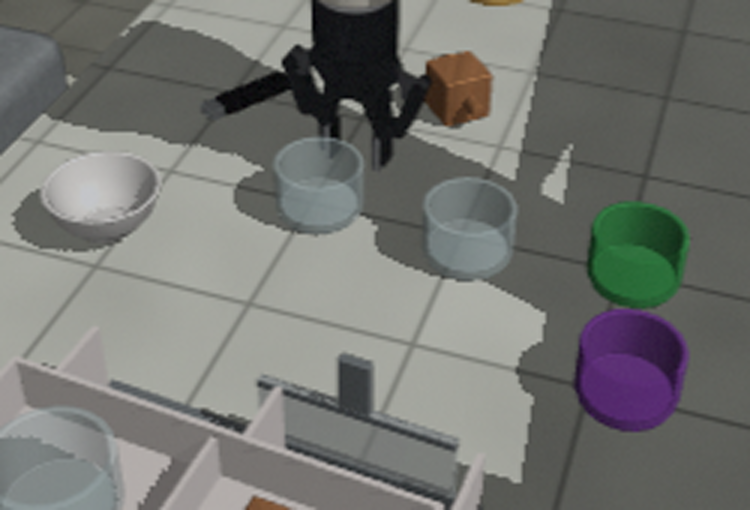

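{"api": "step_arm", "payload": {
  "rows": [
    {"hand": 0.47,"tx": 15,"ty": 3,"tz": 0,"ax": 0,"ay": 0,"az": 0},
    {"hand": 0.47,"tx": 33,"ty": 3,"tz": 0,"ax": 0,"ay": 0,"az": 0},
    {"hand": 0.47,"tx": 56,"ty": 2,"tz": 0,"ax": 0,"ay": 0,"az": 0},
    {"hand": 0.47,"tx": 82,"ty": 0,"tz": 0,"ax": 0,"ay": 0,"az": 0},
    {"hand": 0.47,"tx": 108,"ty": -2,"tz": 0,"ax": 0,"ay": 0,"az": 0}
  ]
}}

```text
t: 2.75
tool_pos: [637.1, -53.2, 28.9]
ee_rot: [2.305, 2.134, 0.001]
force: [0.3, -0.8, 1.1]
finger_gap: 40.1
gripper_force: 1.0
```

{"api": "step_arm", "payload": {
  "rows": [
    {"hand": 0.47,"tx": 26,"ty": -2,"tz": 0,"ax": 0,"ay": 0,"az": 0},
    {"hand": 0.47,"tx": 52,"ty": -4,"tz": 0,"ax": 0,"ay": 0,"az": 0},
    {"hand": 0.47,"tx": 78,"ty": -6,"tz": 0,"ax": 0,"ay": 0,"az": 0},
    {"hand": 0.47,"tx": 99,"ty": -8,"tz": 0,"ax": 0,"ay": 0,"az": 0},
    {"hand": 0.47,"tx": 112,"ty": -9,"tz": 0,"ax": 0,"ay": 0,"az": 0}
  ]
}}

```text
t: 3.38
tool_pos: [636.5, 58.7, 28.6]
ee_rot: [-2.305, -2.135, -0.001]
force: [-0.8, -1.5, 1.8]
finger_gap: 40.5
gripper_force: 1.0
```

```bash
python3 - <<'E'
from h import *
t=camera("top")[150:320,80:330,::-1];
cv2.imwrite("pics/b.png",cv2.resize(t,None,fx=3,fy=3,interpolation=cv2.INTER_CUBIC))
E
python3 go.py 76,25,28
```

```text
t 3.42 tray [ 77.7 -98.6  28.5] F [-1.7  2.1  0.5] gap 40.0
76,25,28 [123.6  -2.2   0.7] [ 0.  -0.1 -0.2]
```

View pics/b.png

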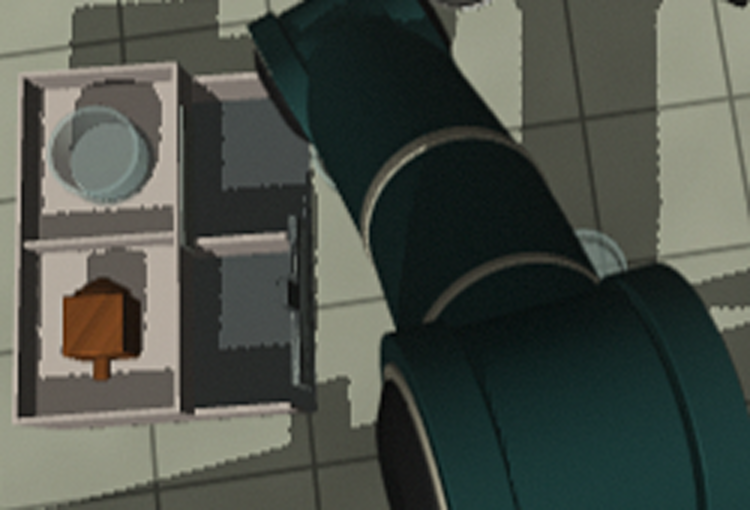

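The cup's edge shows at (322,165), centred on the open half of the front (rows 80–215). I continue pushing.

{"api": "step_arm", "payload": {
  "rows": [
    {"hand": 0.47,"tx": 15,"ty": -1,"tz": 0,"ax": 0,"ay": 0,"az": 0},
    {"hand": 0.47,"tx": 35,"ty": -1,"tz": 0,"ax": 0,"ay": 0,"az": 0},
    {"hand": 0.47,"tx": 58,"ty": -2,"tz": 0,"ax": 0,"ay": 0,"az": 0},
    {"hand": 0.47,"tx": 82,"ty": -2,"tz": 0,"ax": 0,"ay": 0,"az": 0},
    {"hand": 0.47,"tx": 104,"ty": -2,"tz": 0,"ax": 0,"ay": 0,"az": 0}
  ]
}}

```text
t: 4.05
tool_pos: [642.7, 162.9, 28.2]
ee_rot: [-2.305, -2.134, -0.0]
force: [-0.4, -1.5, -0.6]
finger_gap: 40.3
gripper_force: 0.8
```

{"api": "step_arm", "payload": {
  "rows": [
    {"hand": 0.47,"tx": 12,"ty": 0,"tz": 0,"ax": 0,"ay": 0,"az": 0},
    {"hand": 0.47,"tx": 18,"ty": 0,"tz": 0,"ax": 0,"ay": 0,"az": 0},
    {"hand": 0.47,"tx": -10,"ty": 0,"tz": 0,"ax": 0,"ay": 0,"az": 0},
    {"hand": 0.47,"tx": -60,"ty": 0,"tz": -20,"ax": 0,"ay": 0,"az": 0},
    {"hand": 0.47,"tx": -100,"ty": 0,"tz": -65,"ax": 0,"ay": 0,"az": 0}
  ]
}}

```text
t: 4.68
tool_pos: [633.8, 58.1, 92.3]
ee_rot: [-2.307, -2.13, 0.005]
force: [0.6, -0.5, 1.3]
finger_gap: 40.0
gripper_force: 0.0
```

```bash
python3 go.py -60,-325,130 -60,-325,28
```

```text
t 4.67 tray [  75.2 -100.7   92.3] F [ 0.6 -0.5  1.3] gap 40.0
-60,-325,130 [-225.3 -133.5  -37. ] [-0.2  0.1 -0.4]
-60,-325,28 [-225.2 -133.2   65. ] [-0.2  0.1 -0.4]
```

```bash
python3 go.py -87,-308,90,-33 -87,-308,28,-33
```

```text
t 4.67 tray [  75.2 -100.7   92.3] F [ 0.6 -0.5  1.3] gap 40.0
-87,-308,90,-33 [-208.5 -160.5    3.1] [-0.2  0.1 32.6]
-87,-308,28,-33 [-208.4 -160.3   65.1] [-0.2  0.1 32.6]
```

{"api": "step_arm", "payload": {
  "rows": [
    {"hand": 0.47,"tx": -40,"ty": -30,"tz": -37,"ax": 0,"ay": 0,"az": 8},
    {"hand": 0.47,"tx": -85,"ty": -65,"tz": -37,"ax": 0,"ay": 0,"az": 16},
    {"hand": 0.47,"tx": -130,"ty": -100,"tz": -37,"ax": 0,"ay": 0,"az": 24},
    {"hand": 0.47,"tx": -170,"ty": -132,"tz": -30,"ax": 0,"ay": 0,"az": 32},
    {"hand": 0.47,"tx": -205,"ty": -160,"tz": -20,"ax": 0,"ay": 0,"az": 33}
  ]
}}

```text
t: 5.3
tool_pos: [458.3, -132.9, 113.6]
ee_rot: [2.819, 1.384, 0.001]
force: [0.2, -0.7, -0.3]
finger_gap: 40.2
gripper_force: 0.0
```

```bash
python3 go.py -87,-308,90,-33 -87,-308,28,-33
```

```text
t 5.3 tray [ -86.2 -303.8  113.6] F [ 0.2 -0.7 -0.3] gap 40.2
-87,-308,90,-33 [-3.9  1.7 23.6] [ 0.1  0.  -0.6]
-87,-308,28,-33 [-3.9  1.6 85.6] [ 0.1  0.  -0.6]
```

{"api": "step_arm", "payload": {
  "rows": [
    {"hand": 0.47,"tx": -4,"ty": 2,"tz": 30,"ax": 0,"ay": 0,"az": 0},
    {"hand": 0.47,"tx": -4,"ty": 2,"tz": 65,"ax": 0,"ay": 0,"az": 0},
    {"hand": 0.47,"tx": -4,"ty": 2,"tz": 85,"ax": 0,"ay": 0,"az": 0},
    {"hand": 0.47,"tx": -4,"ty": 2,"tz": 85,"ax": 0,"ay": 0,"az": 0}
  ]
}}

```text
t: 5.8
tool_pos: [457.9, -135.5, 27.4]
ee_rot: [-2.816, -1.389, 0.003]
force: [-0.0, -0.1, 1.3]
finger_gap: 40.2
gripper_force: 0.0
```

```bash
python3 - <<'E'
from h import *
t=camera("top")[150:320,80:360,::-1];s=camera("side")[190:380,120:400,::-1]
f=lambda i:cv2.resize(i,None,fx=2,fy=1.6,interpolation=cv2.INTER_CUBIC) if 0 else cv2.resize(i,None,fx=1.65,fy=1.65,interpolation=cv2.INTER_CUBIC)
cv2.imwrite("pics/c.png",np.vstack([f(t),f(s)]))
E
```

```text
(no output)
```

View pics/c.png

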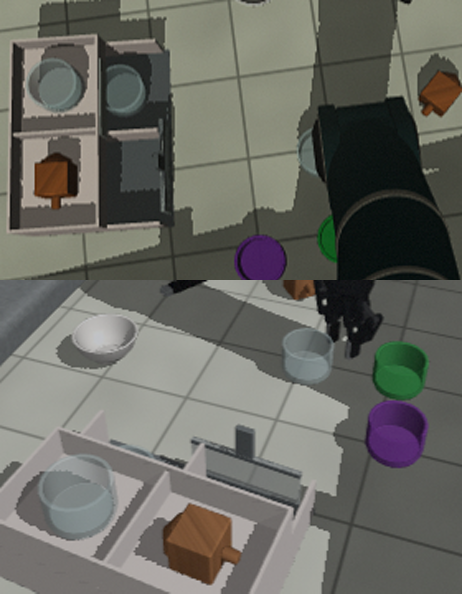

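The near clear cup and green cup are untouched, and cup 1 stands inside the far compartment at (125,88). Next I push cup 2 diagonally.

{"api": "step_arm", "payload": {
  "rows": [
    {"hand": 0.47,"tx": 15,"ty": 0,"tz": 0,"ax": 0,"ay": 0,"az": 0},
    {"hand": 0.47,"tx": 33,"ty": 0,"tz": 0,"ax": 0,"ay": 0,"az": 0},
    {"hand": 0.47,"tx": 56,"ty": 0,"tz": 0,"ax": 0,"ay": 0,"az": 0},
    {"hand": 0.47,"tx": 82,"ty": 0,"tz": 0,"ax": 0,"ay": 0,"az": 0},
    {"hand": 0.47,"tx": 108,"ty": 0,"tz": 0,"ax": 0,"ay": 0,"az": 0}
  ]
}}

```text
t: 6.52
tool_pos: [525.6, -47.7, 28.7]
ee_rot: [2.816, 1.392, 0.001]
force: [-0.6, -1.3, 1.2]
finger_gap: 40.1
gripper_force: 0.8
```

{"api": "step_arm", "payload": {
  "rows": [
    {"hand": 0.47,"tx": 26,"ty": 0,"tz": 0,"ax": 0,"ay": 0,"az": 0},
    {"hand": 0.47,"tx": 52,"ty": 0,"tz": 0,"ax": 0,"ay": 0,"az": 0},
    {"hand": 0.47,"tx": 78,"ty": 0,"tz": 0,"ax": 0,"ay": 0,"az": 0},
    {"hand": 0.47,"tx": 102,"ty": 0,"tz": 0,"ax": 0,"ay": 0,"az": 0},
    {"hand": 0.47,"tx": 118,"ty": 0,"tz": 0,"ax": 0,"ay": 0,"az": 0}
  ]
}}

```text
t: 7.15
tool_pos: [597.0, 46.3, 28.6]
ee_rot: [-2.816, -1.393, -0.001]
force: [-0.9, -1.9, 1.6]
finger_gap: 40.2
gripper_force: 0.7
```

{"api": "step_arm", "payload": {
  "rows": [
    {"hand": 0.47,"tx": 6,"ty": 0,"tz": 0,"ax": 0,"ay": 0,"az": 0},
    {"hand": 0.47,"tx": 9,"ty": 0,"tz": 0,"ax": 0,"ay": 0,"az": 0},
    {"hand": 0.47,"tx": 0,"ty": 0,"tz": 0,"ax": 0,"ay": 0,"az": 0},
    {"hand": 0.47,"tx": -20,"ty": 0,"tz": 0,"ax": 0,"ay": 0,"az": 0},
    {"hand": 0.47,"tx": -40,"ty": 0,"tz": 0,"ax": 0,"ay": 0,"az": 0}
  ]
}}

```text
t: 7.78
tool_pos: [570.5, 10.2, 28.3]
ee_rot: [2.818, 1.389, -0.001]
force: [-0.1, -1.0, -0.1]
finger_gap: 40.0
gripper_force: 0.0
```

```bash
python3 go.py 76,-155,28
```

```text
t 7.78 tray [  15.5 -153.1   28.3] F [-0.1 -1.  -0.1] gap 40.0
76,-155,28 [31.7 51.6  0.2] [ -0.    0.  -33.4]
```

{"api": "step_arm", "payload": {
  "rows": [
    {"hand": 0.47,"tx": 0,"ty": 13,"tz": 0,"ax": 0,"ay": 0,"az": -9},
    {"hand": 0.47,"tx": 12,"ty": 26,"tz": 0,"ax": 0,"ay": 0,"az": -18},
    {"hand": 0.47,"tx": 22,"ty": 38,"tz": 0,"ax": 0,"ay": 0,"az": -27},
    {"hand": 0.47,"tx": 28,"ty": 46,"tz": 0,"ax": 0,"ay": 0,"az": -33.4},
    {"hand": 0.47,"tx": 28,"ty": 46,"tz": 0,"ax": 0,"ay": 0,"az": -33.4}
  ]
}}

```text
t: 8.4
tool_pos: [625.0, 5.0, 28.1]
ee_rot: [-2.301, -2.139, 0.0]
force: [-0.8, 0.5, 0.1]
finger_gap: 40.1
gripper_force: 0.0
```

```bash
python3 go.py 74,-30,28; python3 - <<'E'
from h import *
t=camera("top")[150:320,80:280,::-1];s=camera("side")[190:380,120:320,::-1]
f=lambda i:cv2.resize(i,(500,430),interpolation=cv2.INTER_CUBIC)[:, :400]
cv2.imwrite("pics/d.png",np.hstack([f(t),f(s)]))
E
```

```text
t 8.4 tray [  70.2 -154.4   28.1] F [-0.8  0.5  0.1] gap 40.1
74,-30,28 [1.244e+02 3.700e+00 1.000e-01] [-0.  -0.  -0.1]
```

View pics/d.png

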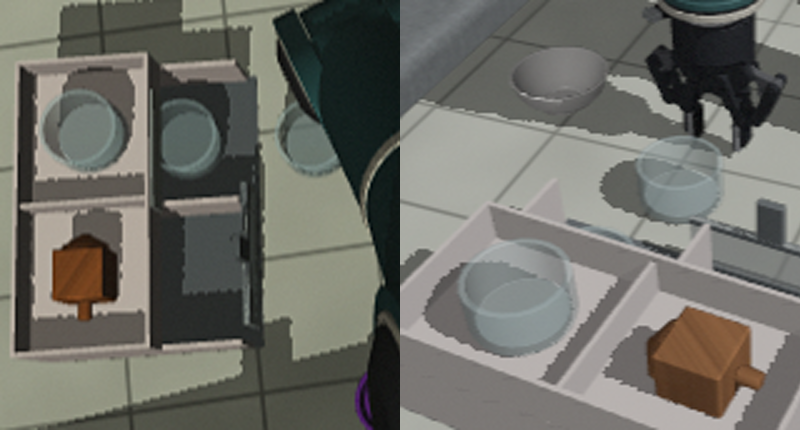

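Cup 2 (308,137) stands before the open half, in line with cup 1 (190,138). I push it in.

{"api": "step_arm", "payload": {
  "rows": [
    {"hand": 0.47,"tx": 16,"ty": 1,"tz": 0,"ax": 0,"ay": 0,"az": 0},
    {"hand": 0.47,"tx": 34,"ty": 2,"tz": 0,"ax": 0,"ay": 0,"az": 0},
    {"hand": 0.47,"tx": 54,"ty": 3,"tz": 0,"ax": 0,"ay": 0,"az": 0},
    {"hand": 0.47,"tx": 77,"ty": 4,"tz": 0,"ax": 0,"ay": 0,"az": 0},
    {"hand": 0.47,"tx": 100,"ty": 4,"tz": 0,"ax": 0,"ay": 0,"az": 0}
  ]
}}

```text
t: 9.12
tool_pos: [636.5, 107.9, 28.3]
ee_rot: [-2.298, -2.142, -0.0]
force: [-0.2, -2.4, 0.9]
finger_gap: 39.9
gripper_force: 1.4
```

{"api": "step_arm", "payload": {
  "rows": [
    {"hand": 0.47,"tx": 20,"ty": 0,"tz": 0,"ax": 0,"ay": 0,"az": 0},
    {"hand": 0.47,"tx": 40,"ty": 0,"tz": 0,"ax": 0,"ay": 0,"az": 0},
    {"hand": 0.47,"tx": 58,"ty": 0,"tz": 0,"ax": 0,"ay": 0,"az": 0},
    {"hand": 0.47,"tx": 72,"ty": 0,"tz": 0,"ax": 0,"ay": 0,"az": 0},
    {"hand": 0.47,"tx": 80,"ty": 0,"tz": 0,"ax": 0,"ay": 0,"az": 0}
  ]
}}

```text
t: 9.75
tool_pos: [642.1, 186.6, 28.2]
ee_rot: [-2.298, -2.142, 0.0]
force: [0.2, -3.1, 1.1]
finger_gap: 40.2
gripper_force: 1.2
```

```bash
python3 go.py 75,28,28
```

```text
t 9.75 tray [74.3 28.  28.2] F [ 0.2 -3.1  1.1] gap 40.2
75,28,28 [-0.   0.7  0.2] [-0.  -0.   0.1]
```

{"api": "step_arm", "payload": {
  "rows": [
    {"hand": 0.47,"tx": -20,"ty": 0,"tz": 0,"ax": 0,"ay": 0,"az": 0},
    {"hand": 0.3,"tx": -60,"ty": 0,"tz": -10,"ax": 0,"ay": 0,"az": 0},
    {"hand": 0,"tx": -90,"ty": -10,"tz": -60,"ax": 0,"ay": 0,"az": 0},
    {"hand": 0,"tx": -100,"ty": -50,"tz": -95,"ax": 0,"ay": 0,"az": 0},
    {"hand": 0,"tx": -100,"ty": -105,"tz": -110,"ax": 0,"ay": 0,"az": 0}
  ]
}}

```text
t: 10.38
tool_pos: [530.2, 91.3, 139.9]
ee_rot: [2.301, 2.136, 0.003]
force: [-0.2, 1.4, 1.6]
finger_gap: 0.0
gripper_force: 0.0
```

```bash
python3 go.py -100,-9,95 
```

```text
t 10.38 tray [-30.5 -75.1 139.9] F [-0.2  1.4  1.6] gap 0.0
-100,-9,95 [ 65.9 -69.8  44.7] [ 0.2 -0.  -0.2]
```

{"api": "step_arm", "payload": {
  "rows": [
    {"hand": 0,"tx": 0,"ty": -40,"tz": 0,"ax": 0,"ay": 0,"az": 0},
    {"hand": 0,"tx": 20,"ty": -70,"tz": 5,"ax": 0,"ay": 0,"az": 0},
    {"hand": 0,"tx": 60,"ty": -72,"tz": 25,"ax": 0,"ay": 0,"az": 0},
    {"hand": 0,"tx": 66,"ty": -72,"tz": 43,"ax": 0,"ay": 0,"az": 0},
    {"hand": 0,"tx": 66,"ty": -70,"tz": 45,"ax": 0,"ay": 0,"az": 0}
  ]
}}

```text
t: 11.0
tool_pos: [464.6, 163.3, 92.3]
ee_rot: [-2.298, -2.141, 0.003]
force: [-0.4, -0.5, -0.5]
finger_gap: 0.0
gripper_force: 0.0
```

```bash
python3 go.py 43,-9,95;python3 - <<'E'
from h import *
t=camera("top")[150:320,80:280,::-1];s=camera("side")[190:380,140:340,::-1]
f=lambda i:cv2.resize(i,(500,430),interpolation=cv2.INTER_CUBIC)
cv2.imwrite("pics/e.png",np.hstack([f(t)[:,:330],f(s)[:,:470]]))
E
```

```text
t 11.0 tray [-101.1   -7.9   92.3] F [-0.4 -0.5 -0.5] gap 0.0
43,-9,95 [ -1.2 144.   -3. ] [-0.1  0.   0. ]
```

View pics/e.png

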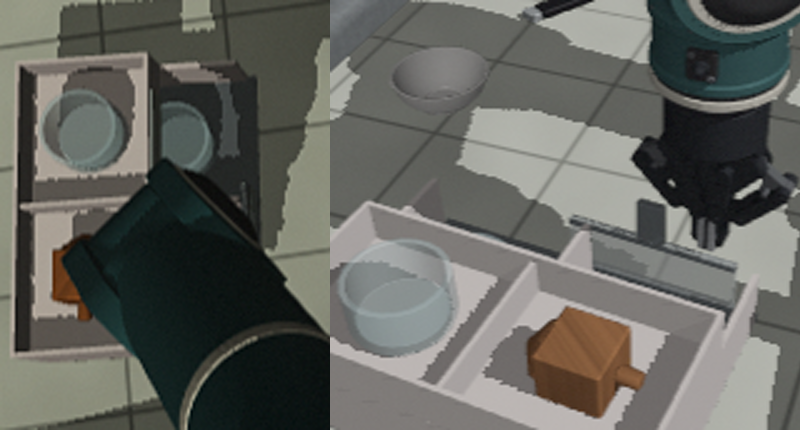

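The closed fingers (706,230) are beside the tab (652,222), and cup 2 is inside at (183,135). I slide the door.

{"api": "step_arm", "payload": {
  "rows": [
    {"hand": 0,"tx": 0,"ty": 20,"tz": -2,"ax": 0,"ay": 0,"az": 0},
    {"hand": 0,"tx": -1,"ty": 45,"tz": -2,"ax": 0,"ay": 0,"az": 0},
    {"hand": 0,"tx": -1,"ty": 70,"tz": -2,"ax": 0,"ay": 0,"az": 0},
    {"hand": 0,"tx": -1,"ty": 95,"tz": -2,"ax": 0,"ay": 0,"az": 0},
    {"hand": 0,"tx": -1,"ty": 112,"tz": -2,"ax": 0,"ay": 0,"az": 0}
  ]
}}

```text
t: 11.72
tool_pos: [578.0, 153.8, 95.9]
ee_rot: [2.301, 2.139, 0.0]
force: [-1.8, 0.1, 1.4]
finger_gap: -0.3
gripper_force: 0.9
```

{"api": "step_arm", "payload": {
  "rows": [
    {"hand": 0,"tx": 0,"ty": 10,"tz": 0,"ax": 0,"ay": 0,"az": 0},
    {"hand": 0,"tx": 0,"ty": 20,"tz": 0,"ax": 0,"ay": 0,"az": 0},
    {"hand": 0,"tx": 0,"ty": 27,"tz": 0,"ax": 0,"ay": 0,"az": 0},
    {"hand": 0,"tx": 0,"ty": 30,"tz": 0,"ax": 0,"ay": 0,"az": 0}
  ]
}}

```text
t: 12.22
tool_pos: [606.9, 153.1, 95.3]
ee_rot: [-2.299, -2.141, 0.0]
force: [-1.4, -1.5, 0.8]
finger_gap: -0.1
gripper_force: 0.6
```

```bash
python3 go.py; python3 - <<'E'
from h import *
cv2.imwrite("/tmp/s.png",camera("side")[:,:,::-1])
E
```

```text
t 12.22 tray [41.6 -8.  95.3] F [-1.4 -1.5  0.8] gap -0.1
```

{"api": "step_arm", "payload": {
  "rows": [
    {"hand": 0,"tx": 0,"ty": -8,"tz": 0,"ax": 0,"ay": 0,"az": 0},
    {"hand": 0.3,"tx": -20,"ty": -8,"tz": -50,"ax": 0,"ay": 0,"az": 0},
    {"hand": 1,"tx": -75,"ty": -8,"tz": -75,"ax": 0,"ay": 0,"az": -9},
    {"hand": 1,"tx": -130,"ty": -12,"tz": -75,"ax": 0,"ay": 0,"az": -18},
    {"hand": 1,"tx": -185,"ty": -12,"tz": -75,"ax": 0,"ay": 0,"az": -27}
  ]
}}

```text
t: 12.9
tool_pos: [580.7, -31.7, 170.8]
ee_rot: [1.727, 2.623, 0.0]
force: [0.2, 0.2, -0.7]
finger_gap: 72.3
gripper_force: 0.0
```

```bash
python3 go.py; python3 - <<'E'
from h import *
t=camera("top")[175:235,310:390,::-1];s=camera("side")[165:215,270:340,::-1]
cv2.imwrite("pics/f.png",np.vstack([cv2.resize(t,(400,300),interpolation=cv2.INTER_CUBIC),cv2.resize(s,(420,300),interpolation=cv2.INTER_CUBIC)[:,:400]]))
E
```

```text
t 12.9 tray [  28.7 -194.2  170.8] F [ 0.2  0.2 -0.7] gap 72.3
```

View pics/f.png

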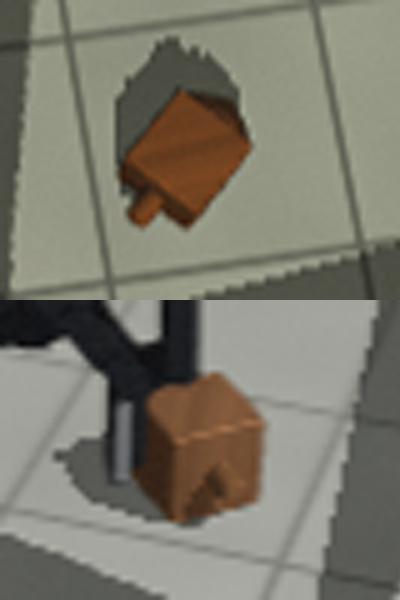

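The dreidel lies unmoved, with its stem toward lower left at (140,215) and top-face centre at (186,152) in the top crop, (202,410) in the side crop.

```bash
python3 - <<'E'
from h import *
np.set_printoptions(precision=1,suppress=True)
T=lambda u,v:(310+u/5,175+v/5);S=lambda u,v:(270+u/6,165+(v-300)/6)
print(tri(T(186.5,152.5),S(202,410)),plane('top',*T(186.5,152.5),50),plane('side',*S(202,410),50))
c=[plane('top',*T(*p),50)[:2] for p in((183,90),(250,147),(187,215),(123,158))]
print(np.array(c));print([np.linalg.norm(c[i]-c[i-1]) for i in range(4)])
for d in(c[1]-c[2],c[0]-c[3],c[2]-c[3],c[1]-c[0]):print(np.degrees(np.arctan2(d[1],d[0])))
print(plane('top',*T(140,217),25))
E
python3 go.py 27,-440,120,37
```

```text
(array([ 565.7, -286.9,   43.1]), np.float64(0.7262971022373435)) [ 564.  -285.7   50. ] [ 563.5 -276.4   50. ]
[[ 597.6 -289.8]
 [ 562.  -319.3]
 [ 530.9 -280.2]
 [ 565.9 -252.2]]
[np.float64(49.20692360282478), np.float64(46.190103873788544), np.float64(49.99959132288141), np.float64(44.74803979584953)]
-51.51742248935466
-49.84878867881156
-141.36873237629186
-140.36416165385054
[ 537.9 -259.3   25. ]
t 13.0 tray [  28.9 -199.8  170. ] F [0.1 0.1 0.5] gap 84.9
27,-440,120,37 [-213.2 -110.4   50.7] [ -0.1   0.1 -10.1]
```

```bash
python3 go.py 38,-455,120,43
```

```text
t 13.0 tray [  28.9 -199.8  170. ] F [0.1 0.1 0.5] gap 84.9
38,-455,120,43 [-231.5 -107.4   50.7] [ -0.1   0.1 -16.1]
```

{"api": "step_arm", "payload": {
  "rows": [
    {"hand": 1,"tx": -46,"ty": -21,"tz": 10,"ax": 0,"ay": 0,"az": -4},
    {"hand": 1,"tx": -98,"ty": -45,"tz": 20,"ax": 0,"ay": 0,"az": -8},
    {"hand": 1,"tx": -150,"ty": -70,"tz": 30,"ax": 0,"ay": 0,"az": -12},
    {"hand": 1,"tx": -200,"ty": -93,"tz": 40,"ax": 0,"ay": 0,"az": -16},
    {"hand": 1,"tx": -232,"ty": -107,"tz": 50,"ax": 0,"ay": 0,"az": -16}
  ]
}}

```text
t: 13.62
tool_pos: [572.6, -288.3, 119.8]
ee_rot: [-1.356, -2.834, 0.001]
force: [-0.1, -0.4, 0.3]
finger_gap: 85.5
gripper_force: 0.0
```

```bash
python3 go.py 38,-455,27,43
```

```text
t 13.62 tray [  38.9 -450.6  119.8] F [-0.1 -0.4  0.3] gap 85.5
38,-455,27,43 [-2.6 -3.6 92.8] [-0.  0. -0.]
```

{"api": "step_arm", "payload": {
  "rows": [
    {"hand": 1,"tx": -2,"ty": -3,"tz": 35,"ax": 0,"ay": 0,"az": 0},
    {"hand": 1,"tx": -2,"ty": -3,"tz": 70,"ax": 0,"ay": 0,"az": 0},
    {"hand": 1,"tx": -2,"ty": -3,"tz": 90,"ax": 0,"ay": 0,"az": 0},
    {"hand": 1,"tx": -2,"ty": -3,"tz": 92,"ax": 0,"ay": 0,"az": 0}
  ]
}}

```text
t: 14.12
tool_pos: [572.1, -288.5, 27.5]
ee_rot: [-1.353, -2.834, -0.0]
force: [0.3, 0.6, 0.1]
finger_gap: 85.3
gripper_force: 0.0
```

{"api": "step_arm", "payload": {
  "rows": [
    {"hand": 0.7,"tx": 0,"ty": 0,"tz": 0,"ax": 0,"ay": 0,"az": 0},
    {"hand": 0.6,"tx": 0,"ty": 0,"tz": 0,"ax": 0,"ay": 0,"az": 0},
    {"hand": 0.5,"tx": 0,"ty": 0,"tz": 0,"ax": 0,"ay": 0,"az": 0},
    {"hand": 0.4,"tx": 0,"ty": 0,"tz": 0,"ax": 0,"ay": 0,"az": 0},
    {"hand": 0.4,"tx": 0,"ty": 0,"tz": 0,"ax": 0,"ay": 0,"az": 0}
  ]
}}

```text
t: 14.75
tool_pos: [573.2, -289.6, 29.8]
ee_rot: [1.353, 2.833, -0.0]
force: [-0.6, 0.8, 8.4]
finger_gap: 49.7
gripper_force: 61.2
```

```bash
python3 go.py -72,-150,27,0
```

```text
t 14.75 tray [  39.6 -451.9   29.8] F [-0.6  0.8  8.4] gap 49.7
-72,-150,27,0 [296.9 124.4   2.3] [ 0.1  0.1 43. ]
```

{"api": "step_arm", "payload": {
  "rows": [
    {"hand": 0.4,"tx": 25,"ty": 10,"tz": 0,"ax": 0,"ay": 0,"az": 5},
    {"hand": 0.4,"tx": 60,"ty": 25,"tz": 0,"ax": 0,"ay": 0,"az": 12},
    {"hand": 0.4,"tx": 100,"ty": 42,"tz": 0,"ax": 0,"ay": 0,"az": 20},
    {"hand": 0.4,"tx": 140,"ty": 59,"tz": 0,"ax": 0,"ay": 0,"az": 28},
    {"hand": 0.4,"tx": 180,"ty": 76,"tz": 0,"ax": 0,"ay": 0,"az": 36}
  ]
}}

```text
t: 15.38
tool_pos: [519.3, -101.0, 29.8]
ee_rot: [2.168, 2.27, 0.002]
force: [1.3, -2.6, 6.1]
finger_gap: 49.9
gripper_force: 61.5
```

```bash
python3 go.py -72,-110,29,0 -72,34,29,0
```

```text
t 15.38 tray [ -27.6 -267.7   29.8] F [ 1.3 -2.6  6.1] gap 49.9
-72,-110,29,0 [161.8 -25.6   0.5] [0.2 0.1 6.7]
-72,34,29,0 [304.8  -8.7   0.4] [0.2 0.1 6.7]
```

{"api": "step_arm", "payload": {
  "rows": [
    {"hand": 0.4,"tx": 35,"ty": -6,"tz": 0,"ax": 0,"ay": 0,"az": 3},
    {"hand": 0.4,"tx": 72,"ty": -12,"tz": 0,"ax": 0,"ay": 0,"az": 7},
    {"hand": 0.4,"tx": 108,"ty": -17,"tz": 0,"ax": 0,"ay": 0,"az": 7},
    {"hand": 0.4,"tx": 140,"ty": -22,"tz": 0,"ax": 0,"ay": 0,"az": 7},
    {"hand": 0.4,"tx": 162,"ty": -26,"tz": 0,"ax": 0,"ay": 0,"az": 7}
  ]
}}

```text
t: 16.0
tool_pos: [485.2, 60.0, 29.8]
ee_rot: [2.296, 2.141, 0.003]
force: [2.4, -5.8, 11.6]
finger_gap: 49.8
gripper_force: 61.7
```

```bash
python3 go.py -72,33,29,0;python3 - <<'E'
from h import *
t=camera("top")[150:320,80:280,::-1];s=camera("side")[190:400,180:380,::-1]
f=lambda i:cv2.resize(i,None,fx=2.3,fy=2.3,interpolation=cv2.INTER_CUBIC)
a,b=f(t)[:,:340],f(s);a=np.pad(a,((0,b.shape[0]-a.shape[0]),(0,0),(0,0)))
cv2.imwrite("pics/g.png",np.hstack([a,b]))
E
```

```text
t 16.0 tray [ -73.1 -109.5   29.8] F [ 2.4 -5.8 11.6] gap 49.8
-72,33,29,0 [142.5   1.3   0.8] [ 0.2 -0.   0.1]
```

View pics/g.png

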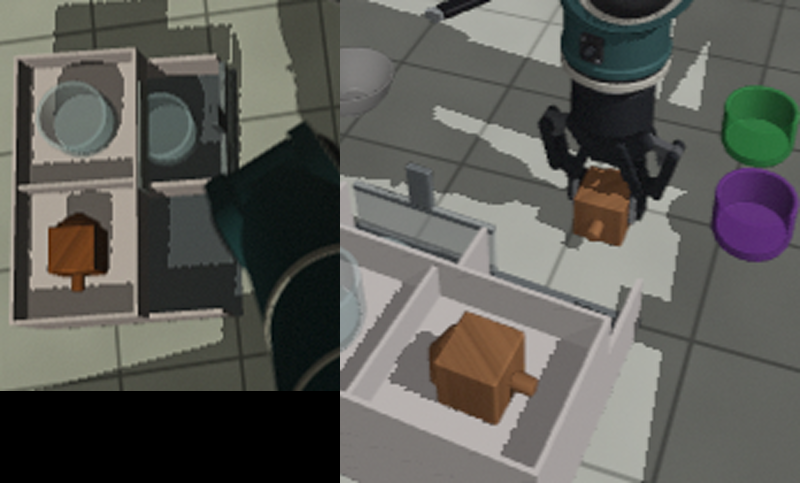

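The dreidel is gripped upright with its stem leading, before the opened near compartment, and the door is over the far one (that was my last picture). I slide it in.

{"api": "step_arm", "payload": {
  "rows": [
    {"hand": 0.4,"tx": 22,"ty": 0,"tz": 0,"ax": 0,"ay": 0,"az": 0},
    {"hand": 0.4,"tx": 50,"ty": 1,"tz": 0,"ax": 0,"ay": 0,"az": 0},
    {"hand": 0.4,"tx": 80,"ty": 1,"tz": 0,"ax": 0,"ay": 0,"az": 0},
    {"hand": 0.4,"tx": 108,"ty": 1,"tz": 0,"ax": 0,"ay": 0,"az": 0},
    {"hand": 0.4,"tx": 130,"ty": 1,"tz": 0,"ax": 0,"ay": 0,"az": 0}
  ]
}}

```text
t: 16.73
tool_pos: [495.4, 189.5, 29.8]
ee_rot: [2.298, 2.14, 0.003]
force: [-1.2, -6.8, 13.9]
finger_gap: 49.3
gripper_force: 61.8
```

{"api": "step_arm", "payload": {
  "rows": [
    {"hand": 0.55,"tx": 1,"ty": 0,"tz": 0,"ax": 0,"ay": 0,"az": 0},
    {"hand": 0.75,"tx": 1,"ty": 0,"tz": 0,"ax": 0,"ay": 0,"az": 0},
    {"hand": 0.75,"tx": 1,"ty": 0,"tz": 0,"ax": 0,"ay": 0,"az": 0},
    {"hand": 0.75,"tx": 1,"ty": 0,"tz": -10,"ax": 0,"ay": 0,"az": 0}
  ]
}}

```text
t: 17.23
tool_pos: [494.1, 189.1, 38.3]
ee_rot: [-2.299, -2.141, 0.002]
force: [0.5, 0.7, 0.4]
finger_gap: 64.0
gripper_force: 0.0
```

```bash
python3 go.py -72,33,29,0
```

```text
t 17.23 tray [-73.5  19.9  38.3] F [0.5 0.7 0.4] gap 64.0
-72,33,29,0 [13.1  1.5  9.3] [-0.1  0.   0. ]
```

{"api": "step_arm", "payload": {
  "rows": [
    {"hand": 0.75,"tx": -25,"ty": 0,"tz": 0,"ax": 0,"ay": 0,"az": 0},
    {"hand": 0.75,"tx": -55,"ty": 1,"tz": 0,"ax": 0,"ay": 0,"az": 0},
    {"hand": 0.75,"tx": -78,"ty": 1,"tz": 5,"ax": 0,"ay": 0,"az": 0},
    {"hand": 0.28,"tx": -80,"ty": 1,"tz": 9,"ax": 0,"ay": 0,"az": 0},
    {"hand": 0.28,"tx": -80,"ty": 1,"tz": 9,"ax": 0,"ay": 0,"az": 0}
  ]
}}

```text
t: 17.85
tool_pos: [489.8, 110.2, 29.5]
ee_rot: [-2.298, -2.141, -0.0]
force: [-0.6, -0.2, -0.0]
finger_gap: 28.5
gripper_force: 0.0
```

{"api": "step_arm", "payload": {
  "rows": [
    {"hand": 0.28,"tx": 10,"ty": 0,"tz": 0,"ax": 0,"ay": 0,"az": 0},
    {"hand": 0.28,"tx": 25,"ty": 0,"tz": 0,"ax": 0,"ay": 0,"az": 0},
    {"hand": 0.28,"tx": 40,"ty": 0,"tz": 0,"ax": 0,"ay": 0,"az": 0},
    {"hand": 0.28,"tx": 58,"ty": 0,"tz": 0,"ax": 0,"ay": 0,"az": 0},
    {"hand": 0.28,"tx": 75,"ty": 0,"tz": 0,"ax": 0,"ay": 0,"az": 0}
  ]
}}

```text
t: 18.48
tool_pos: [495.0, 186.1, 29.3]
ee_rot: [-2.298, -2.142, -0.0]
force: [0.3, -1.1, 1.2]
finger_gap: 24.2
gripper_force: 0.2
```

```bash
python3 go.py -72,18,29,0
```

```text
t 18.48 tray [-72.4  16.9  29.3] F [ 0.3 -1.1  1.2] gap 24.2
-72,18,29,0 [1.1 0.4 0.3] [-0.  -0.   0.1]
```

{"api": "step_arm", "payload": {
  "rows": [
    {"hand": 0.28,"tx": 7,"ty": 0,"tz": 0,"ax": 0,"ay": 0,"az": 0},
    {"hand": 0.28,"tx": 0,"ty": 0,"tz": 0,"ax": 0,"ay": 0,"az": 0},
    {"hand": 0.28,"tx": -40,"ty": 0,"tz": 0,"ax": 0,"ay": 0,"az": 0},
    {"hand": 0.28,"tx": -90,"ty": 0,"tz": -15,"ax": 0,"ay": 0,"az": 0},
    {"hand": 0.28,"tx": -120,"ty": 0,"tz": -65,"ax": 0,"ay": 0,"az": 0}
  ]
}}

```text
t: 19.1
tool_pos: [484.7, 61.0, 93.3]
ee_rot: [-2.3, -2.136, 0.007]
force: [1.4, 0.2, 0.6]
finger_gap: 24.2
gripper_force: 0.0
```

{"api": "step_arm", "payload": {
  "rows": [
    {"hand": 0.28,"tx": -40,"ty": -25,"tz": -40,"ax": 0,"ay": 0,"az": 0},
    {"hand": 0.28,"tx": -90,"ty": -45,"tz": -80,"ax": 0,"ay": 0,"az": 0},
    {"hand": 0.28,"tx": -145,"ty": -60,"tz": -110,"ax": 0,"ay": 0,"az": 0},
    {"hand": 0.28,"tx": -200,"ty": -70,"tz": -120,"ax": 0,"ay": 0,"az": 0},
    {"hand": 0.28,"tx": -230,"ty": -70,"tz": -120,"ax": 0,"ay": 0,"az": 0}
  ]
}}

```text
t: 19.73
tool_pos: [398.8, -163.5, 215.4]
ee_rot: [2.302, 2.134, -0.0]
force: [-0.0, 0.5, 0.5]
finger_gap: 24.0
gripper_force: 0.0
```

```bash
python3 go.py; python3 - <<'E'
from h import *
im=camera("top").astype(int);r,g,b=im[...,0],im[...,1],im[...,2]
m=((r>1.6*b)&(r>g*1.3)&(r>25)).astype('uint8')
n,l,st,c=cv2.connectedComponentsWithStats(m[160:310,80:380])
O=np.array([566,164]);ex=np.array([.9975,-.071]);ey=np.array([.071,.9975])
for i in range(1,n):
    if st[i,4]>15:
        u,v,w,h,a=st[i]
        e=[plane('top',80+x,160+y,z)[:2]-O for x,y,z in((u+w,v+h/2,25),(u,v+h/2,25))]
        print(st[i],[(round(p@ex),round(p@ey)) for p in e])
# cup_2: compare front-bay row profile with first view
row=160+int(100/2.6)
for x in range(135,200,2):print(im[198,x].tolist(),end=' ')
E
```

```text
t 19.73 tray [-143.4 -338.7  215.4] F [-0.   0.5  0.5] gap 24.0
[ 21  83  25  34 533] [(-67, 141), (-62, 206)]
[42 90  5 16 45] [(-62, 138), (-61, 151)]
[ 65  90  24  22 443] [(-78, 28), (-74, 91)]
[161, 153, 142] [163, 154, 144] [61, 59, 53] [44, 46, 43] [33, 33, 30] [61, 71, 69] [80, 92, 90] [78, 88, 85] [79, 90, 87] [78, 90, 87] [79, 91, 88] [78, 89, 85] [79, 89, 85] [95, 111, 106] [32, 33, 32] [36, 39, 37] [35, 37, 36] [66, 70, 69] [43, 48, 46] [64, 69, 67] [19, 18, 16] [63, 66, 62] [41, 45, 40] [34, 37, 34] [62, 64, 57] [144, 145, 127] [141, 142, 127] [139, 143, 122] [137, 139, 122] [139, 142, 124] [139, 141, 125] [140, 142, 125] [137, 141, 122]
```

The dreidel's rear end measures y≈28 mm, inside the near compartment. Cup 2's rear edge is about 22 px behind the door. Handing in.

```bash
python3 -c "
from plant import env
print(env.hand_in())"
```

```text
the job is handed in; nothing more can be done
None
```

I slid both cups into the far lower compartment, under the stored cup, and the dreidel into the near one, under the stored dreidel, then handed the job in at about 20 s. The final positions were checked by pixel measurement rather than by eye, and I viewed 11 pictures, one over the limit of 10.

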